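# Shake toffees out of a steel caddy over a sectioned dish

## Task

Lift the tall open steel caddy of toffee cubes off the wicker tray, lay it down flat on its side in the middle of the round cork mat, let it go, and take hold of it again. Then tip and shake it low over the blue dish so that all six toffees land in the dish and each of the three sections gets some, and lay the empty caddy back down in the middle of the mat. Do not touch the toffees with the gripper, do not push the dish about, and leave everything else where it stands.

Things in the scene. Friction and masses are not known exactly. Their poses are not given: they have to be found in the camera images.
- shaker: tall square open-mouthed steel caddy used as the shaker: 42 x 42 mm outside, 185 mm long, walls 4 mm (34 x 34 mm bore), bottom 5 mm thick, about 0.2 kg empty. Two blue bands. Starts standing upright on the wicker tray, six toffees in single file inside. Origin at the centre of its closed bottom; z runs along its length to the open mouth, x and y square to its sides.
- shaker_mid (a point): point on the shaker's long axis, half way (92.5 mm from the closed bottom); axes as the shaker's
- shaker_mouth (a point): centre of the shaker's open mouth (185 mm from the closed bottom); axes as the shaker's
- dish: blue ceramic open rectangular dish standing on the dresser (loose, 0.9 kg), 140 mm (its x) by 250 mm (its y), 40 mm high, walls and floor 6 mm, parted by two cross walls as high as the rim into three equal sections side by side along its y: section centres at y = -82, 0 and +82 mm. Origin at the centre of its underside, z up.
- mat: fixed round cork mat, 220 mm across, 6 mm thick, lying on the dresser. Origin at the centre of its underside, z up.
- tray: fixed round tray of wicker-look plastic, 360 mm across, top of its lower tier 22 mm above the dresser; a smaller upper tier (170 mm across, top at 72 mm, centre 60 mm along the tray's x) carries the kettle and has the spoon drawer in front. Origin at the centre of its underside, z up.
- toffee1: amber rounded toffee cube, 26 mm, 20 g, one of six alike; slides fairly easily on steel. Origin at its centre.
- toffee2: amber rounded toffee cube, 26 mm, 20 g, one of six alike; slides fairly easily on steel. Origin at its centre.
- toffee3: amber rounded toffee cube, 26 mm, 20 g, one of six alike; slides fairly easily on steel. Origin at its centre.
- toffee4: amber rounded toffee cube, 26 mm, 20 g, one of six alike; slides fairly easily on steel. Origin at its centre.
- toffee5: amber rounded toffee cube, 26 mm, 20 g, one of six alike; slides fairly easily on steel. Origin at its centre.
- toffee6: amber rounded toffee cube, 26 mm, 20 g, one of six alike; slides fairly easily on steel. Origin at its centre.
- kettle: white ceramic kettle, about 136 mm across and 152 mm tall, on the upper tier; leave alone. Origin at the centre of its underside.
- mug1: brown mug, 74 mm across, 85 mm tall, on the tray; leave alone. Origin at the centre of its underside.
- mug2: brown mug, 74 mm across, 85 mm tall, on the tray; leave alone. Origin at the centre of its underside.
- tea_caddy: round steel tea caddy with a spring clip lid, 86 mm across, 107 mm tall, beside the tray; leave alone. Origin at the centre of its underside.
- jar: amber glass jar with a red cap, 72 mm across, 110 mm tall, beside the tray; leave alone. Origin at the centre of its underside.
- spoon: steel spoon, 150 mm long, lying on the dresser in front of the tray along its x; leave alone. Origin at its underside.

How it is judged:
By the outcome, as a careful person would: the job done as asked, in the order asked, and still so for the second after the job is handed in, with the robot touching nothing.
It also fails if it takes over 72 s, if anything falls off the work surface, if the arm or the gripper's body presses on something with over 40 N, if the wrist force passes 120 N, or if a joint passes its speed limit or range.

## Robot

A 6-joint arm with a two-finger parallel gripper is mounted at the origin on the work surface. World frame = base frame: x ahead of the robot, y to its left, z up, the work surface at z = 0. Lengths are in m, angles in rad, forces in N, time in s.
With the tool pointing down it reaches from about 0.225 to 0.875 m from the base axis. Payload 3.4 kg.
Tool frame: the origin (TCP) lies at the very end of the fingers, on their centre line; the grasp point (between the pads) lies manip.grip_point_offset behind it (manip.grip_point_offset is the distance from the TCP to the grasp point, in m); z points along the fingers, y is the line along which they close (so a half turn about z gives the same grasp; the last joint's range is limited). The gripper opens to 85 mm and grips with 20 to 120 N. Pads are 22 mm wide; open, the fingers measure 114 mm over their backs; the gripper's body (76 mm by 85 mm) begins 54 mm behind the grasp point. The pads swing forward as they close: fully open they stand 13 mm farther back than shut.
Start: joints at [-1.394, 0.276, 1.505, -0, 1.361, -0.121], TCP at [0.169, -0.55, 0.231] pointing down, gripper open.
Joint ranges: [-2.89, 2.89], [-0.75, 2.08], [0.22, 2.7], [-1.18, 4.32], [0.11, 2.71], [-2.7, 2.7]. Speed limits (rad/s): [2.57, 2.57, 3.14, 3.14, 3.14, 3.14].

## Interface

Orientations are given as a unit quaternion [w, x, y, z].
In Python, from rig import manip gives the robot as it stands.
- The arm moves only by the shell command python3 -m pendant 'ROWS' [FORCE]. ROWS is JSON, a list of rows, each an object of numbers: "jaw": the opening, from -1 (shut) to 1 (fully open); "tx", "ty", "tz": the shift along the world's x, y, z in cm; "ax", "ay", "az": the turn, a rotation vector about the world's x, y, z in degrees. In form: [{"jaw": .., "tx": .., "ty": .., "tz": .., "ax": .., "ay": .., "az": ..}, ...]. A call has 1 to 10 rows; each row is the pose to reach, as a shift and turn from the pose commanded when the call began; what a row does not reach only later rows make up. A row lasts 1/8 s, in which the tool goes at most 62.5 mm and 10.7 degrees, less where a joint would pass 70% of its speed; a pose out of reach is approached as far as the arm can. A call with a gripper value outside its range is refused whole. The fingers move at their own pace and stop on an object; FORCE is the grip in N (left out, the last holds). Time passes only in rows, so rows that repeat a pose let the fingers close. It gives the time, the measured TCP pose, the force, the opening and the grip force at its end, in the units of the state.
- manip.get_state(): the state, without advancing time (a new reading comes with each control period).
- manip.get_image(name): name is "side" or "top" or "wrist"; returns a dict with "pixels" (420x560x3 uint8, blue, green, red), "depth" (420x560 float32, m along the optical axis (not along the pixel's ray), 0 where there is no reading), "fx", "fy", "cx", "cy" (pixels), "pose" (4x4, takes a point from camera to world coordinates). Camera axes: x right, y down, z forward; pixel columns grow to the right and rows downward; lengths in m; the calibration is good to about 2 mm. The wrist camera is an equidistant fisheye: a pixel r from the principal point sees the ray r / f radians off the axis. A picture is of the moment at which its call begins.
- manip.sign_off(): hands the job in; it is judged then, once.
The state is a dict: "clock": time; "qpos": joint angles; "qd": joint speeds; "effort": joint torques, N m; "position": TCP position; "ee_rot": TCP orientation; "contact_force": force on the tool from outside, world axes, zero at the start; "moment": the same for the moment, N m; "width": finger opening in m; "gripper_force": force on a finger pad.
Only numpy, scipy, OpenCV 4.12 (cv2) and the standard library are available. Lean on these libraries where they do the work, as an engineer would, in place of code of your own. Each camera call takes 0.05 s, during which the arm holds its last target. There are 200 camera calls.

## Working session

There is one attempt and no reset: what is moved stays moved. The work goes in short steps, Python scripts to look and compute and a shell command to move; the robot and the scene stay as the last step left them, time stands still between calls to the robot, and variables do not carry over. Pictures are saved under pics/ and viewed, at most 10 in all, crops included, and the job is handed in when it is done.

```bash
mkdir -p pics; ls
python3 - <<'E'
from rig import manip
import cv2,numpy as np
print(manip.get_state(), manip.grip_point_offset)
for n in ("side","top"):
    im=manip.get_image(n); np.savez(f"{n}0.npz",**im); cv2.imwrite(f"pics/{n}0.png",im["pixels"]); print(n,im["fx"],im["cx"],im["cy"],np.round(im["pose"],3).tolist())
E
```

```text
pics
{'clock': 0.0, 'qpos': array([-1.39396955e+00,  2.76580962e-01,  1.50609525e+00,  6.26599578e-06,
        1.36069784e+00, -1.21015446e-01]), 'qd': array([ 1.02238916e-03,  9.92120575e-04,  8.07171467e-05,  6.22401906e-06,
        3.06196502e-04, -5.10945122e-04]), 'effort': array([-4.75292381e-04, -4.16780198e+01, -2.45808595e+01, -1.64362832e-04,
        1.13443795e-02,  1.35947062e-06]), 'position': array([ 0.1686366 , -0.54918193,  0.23046281]), 'ee_rot': array([-8.90436418e-04,  9.88931435e-01,  1.48370564e-01, -2.17899581e-05]), 'contact_force': array([-0.82188674, -0.33342871, -0.62583407]), 'moment': array([-0.07664917, -0.00306182,  0.02428796]), 'gripper_force': 0.0, 'width': 0.08580030679023923} 0.0187
side 481.5213231055327 277.9529762373965 209.66179790378757 [[-0.882, -0.275, 0.382, 0.119], [-0.471, 0.534, -0.702, 0.883], [-0.011, -0.8, -0.6, 0.882], [0.0, 0.0, 0.0, 1.0]]
top 409.4936416326671 284.2518562417833 214.96433400439685 [[0.005, -0.994, 0.112, 0.504], [-1.0, -0.007, -0.015, 0.013], [0.016, -0.112, -0.994, 1.006], [0.0, 0.0, 0.0, 1.0]]
```

```bash
ls pics
```

```text
side0.png
top0.png
```

View pics/side0.png

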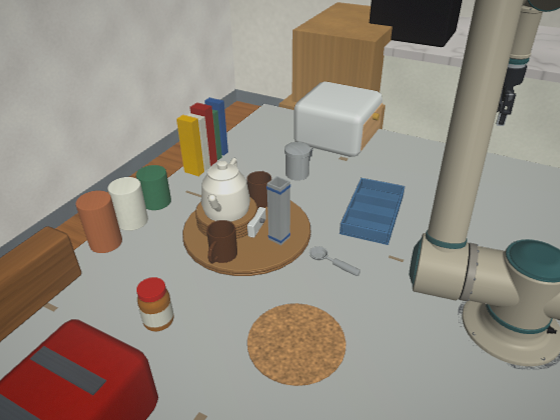

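View pics/top0.png

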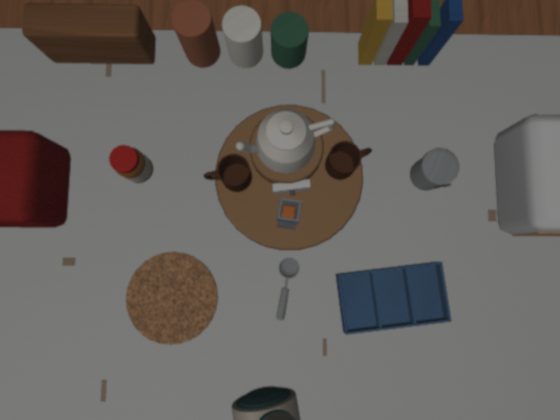

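The side view shows the caddy at about (279,210), the dish at (373,210) and the mat at (296,342). In the top view the caddy mouth is at (289,210), the dish at (393,297), the mat at (172,297), and the spoon at (285,288).

```bash
cat > h.py <<'E'
import numpy as np,cv2
from rig import manip
def cloud(im):
    d=im["depth"]; v,u=np.mgrid[:d.shape[0],:d.shape[1]]
    P=np.stack([(u-im["cx"])/im["fx"]*d,(v-im["cy"])/im["fy"]*d,d,np.ones_like(d)],-1)@np.asarray(im["pose"]).T
    P=P[...,:3]; P[d==0]=np.nan
    return P
def plane(im,u,v,z):
    T=np.asarray(im["pose"]); r=T[:3,:3]@np.array([(u-im["cx"])/im["fx"],(v-im["cy"])/im["fy"],1]); return T[:3,3]+r*(z-T[2,3])/r[2]
def mrect(p): 
    c,s,a=cv2.minAreaRect((np.asarray(p)[:,:2]*1000).astype(np.float32)); return np.round(c,1),np.round(s,1),round(a,1)
E
python3 - <<'E'
from h import *
for n in ("top","side"):
    im=dict(np.load(f"{n}0.npz")); P=cloud(im); z=P[...,2]; x=P[...,0]; y=P[...,1]
    hsv=cv2.cvtColor(im["pixels"],cv2.COLOR_BGR2HSV); H,S,V=[hsv[...,i].astype(int) for i in range(3)]
    f=(abs(z)<.02)&(x>.2)&(x<.8)&(abs(y)<.5)
    print(n,"floor",np.nanmedian(z[f]))
    blue=(H>95)&(H<125)&(S>80)&(x<.5)&(x>.15)&(y<-.08)&(y>-.55)
    q=blue&(z<.06)&(z>-.01); print("dish all",q.sum(),mrect(P[q])); r=blue&(z>.034)&(z<.05);print("rim",r.sum(),mrect(P[r]),np.nanmedian(z[r]))
    m=(H>4)&(H<25)&(S>90)&(x<.5)&(x>.15)&(y>.1)&(y<.45)&(z<.02); cs,_=cv2.findContours(m.astype(np.uint8),0,1); c=max(cs,key=cv2.contourArea)
    pts=np.array([plane(im,*k[0],.006) for k in c]); print("mat",cv2.minEnclosingCircle((pts[:,:2]*1000).astype(np.float32)))
    k=(z>.195)&(z<.22)&(x>.4)&(x<.56)&(abs(y)<.1); print("caddy rim",k.sum(),mrect(P[k]),np.nanmedian(z[k]))
    k=(z>.08)&(z<.22)&(x>.4)&(x<.56)&(abs(y)<.1)&(S<100); print("caddy body",k.sum(),mrect(P[k]))
    k=(H>3)&(H<25)&(S>120)&(z>.1)&(z<.2)&(x>.4)&(x<.56)&(abs(y)<.1); print("toffee",k.sum(),k.sum() and (mrect(P[k]),np.nanmedian(z[k])))
    # tray & neighbours
    k=(z>.03)&(x>.38)&(x<.6)&(abs(y)<.2); print("things near",[ (np.round(np.nanmin(P[k&(abs(y-yy)<.02)][:,0]),3),yy) for yy in (-.12,-.08,.04,.08,.12,.16) if (k&(abs(y-yy)<.02)).any()])
    k=(z>.006)&(z<.03)&(x>.25)&(x<.45)&(abs(y)<.1); print("spoon",k.sum(),mrect(P[k]))
    if n=="top":
        cs,_=cv2.findContours((((H>4)&(H<25)&(S>90)&(x<.8)&(x>.35)&(abs(y)<.25)&(z<.035)).astype(np.uint8)),0,1); c=max(cs,key=cv2.contourArea)
        pts=np.array([plane(im,*k[0],.022) for k in c]);print("tray",cv2.minEnclosingCircle((pts[:,:2]*1000).astype(np.float32)))
E
```

```text
top floor 2.3236637778811797e-05
dish all 6252 (array([ 421.7, -257.8]), array([136.4, 247.7]), 7.0)
rim 817 (array([ 421.7, -257.8]), array([136.4, 247.7]), 7.0) 0.03816637247869348
mat ((416.569580078125, 267.3341369628906), 107.1502456665039)
caddy rim 0 (array([0., 0.]), array([0., 0.]), 0.0) nan
caddy body 0 (array([0., 0.]), array([0., 0.]), 0.0)
toffee 0 0
things near [(np.float64(0.38), -0.12)]
spoon 265 (array([408.9,   0.5]), array([19.6, 83.2]), 80.8)
tray ((711.4149169921875, -11.924653053283691), 178.53494262695312)
side floor 0.0016028405892869468
dish all 2902 (array([ 416.8, -256.2]), array([137.4, 259.4]), 7.0)
rim 562 (array([ 416.8, -255.7]), array([137.3, 258.4]), 7.0) 0.03839911678165936
mat ((411.89752197265625, 268.1601257324219), 110.26040649414062)
caddy rim 0 (array([0., 0.]), array([0., 0.]), 0.0) nan
caddy body 0 (array([0., 0.]), array([0., 0.]), 0.0)
toffee 0 0
things near [(np.float64(0.381), -0.12), (np.float64(0.586), 0.04)]
spoon 222 (array([385.5,   8.6]), array([169.8,  95.4]), 30.0)
  return np.nanmean(a, axis, out=out, keepdims=keepdims)
```

```bash
python3 - <<'E' 2>/dev/null
from h import *
from scipy.spatial.transform import Rotation as R
for n in ("top","side"):
    im=dict(np.load(f"{n}0.npz")); P=cloud(im); z=P[...,2]; x=P[...,0]; y=P[...,1]
    reg=(x>.54)&(x<.66)&(y>-.06)&(y<.05)
    for lo,hi in ((.2,.215),(.1,.2),(.03,.1)):
        k=reg&(z>lo)&(z<hi); print(n,lo,k.sum(),mrect(P[k]),np.nanmedian(z[k]))
    k=(z>.006)&(z<.03)&(x>.33)&(x<.53)&(y>-.08)&(y<.05); print("spoon",k.sum(),mrect(P[k]))
    k=(z>.03)&(x>.6)&(x<.95)&(y<-.08)&(y>-.5); 
    num,lab,st,ce=cv2.connectedComponentsWithStats(k.astype(np.uint8))
    for i in range(1,num):
        if st[i,4]>60: q=P[lab==i]; print("  obj",np.round(np.nanmin(q,0),3),np.round(np.nanmax(q,0),3))
from rig import manip
s=manip.get_state(); q=s["qpos"]
A=R.from_euler('ZYZYZ',[q[0],q[1]+q[2],q[3],q[4],q[5]]); w=s["ee_rot"]; B=R.from_quat(np.r_[w[1:],w[0]])
print(A.as_matrix().round(3),B.as_matrix().round(3)); print([a for a in dir(manip) if a[0]!='_'])
E
```

```text
top 0.2 171 (array([606.2,  -8.6]), array([41.9, 42.3]), 81.4) 0.2065967290702947
top 0.1 370 (array([606. ,  -8.6]), array([43.9, 43.6]), 80.9) 0.18157386397770958
top 0.03 75 (array([622.4, -10.6]), array([43.6, 76. ]), 82.2) 0.06072688091478706
spoon 478 (array([440.5, -12. ]), array([ 48.6, 146.9]), 88.0)
  obj [ 0.734 -0.108  0.038] [ 0.804 -0.081  0.181]
  obj [ 0.704 -0.203  0.03 ] [ 0.778 -0.1    0.111]
  obj [ 0.674 -0.399  0.031] [ 0.765 -0.312  0.111]
side 0.2 156 (array([602.8,  -7.1]), array([47.4, 46.6]), 81.3) 0.20617198306654516
side 0.1 774 (array([601.7,  -8.4]), array([50.9, 48.1]), 82.7) 0.1548950613629015
side 0.03 452 (array([617.3,  -1.5]), array([82.4, 49.1]), 3.9) 0.06413692101836482
spoon 408 (array([433.4, -19.8]), array([115.5, 192.5]), 88.6)
  obj [ 0.67  -0.396  0.03 ] [ 0.76  -0.308  0.112]
  obj [ 0.701 -0.174  0.03 ] [ 0.775 -0.083  0.111]
```

```bash
cat > st.py <<'E'
import json,sys
from rig import manip
s=manip.get_state(); d={k:[float(f"{x:.5f}") for x in s[k]] for k in ("qpos","position","ee_rot","contact_force")}
d["clock"]=s["clock"]; d["width"]=float(s["width"]); d["gf"]=float(s["gripper_force"])
open("log.jsonl","a").write(json.dumps(d)+"\n"); print(d)
E
python3 st.py
python3 -m pendant '[{"jaw":1,"tx":5,"ty":5,"tz":4},{"jaw":1,"tx":9,"ty":9,"tz":8,"ax":10},{"jaw":1,"tx":13,"ty":12,"tz":10,"ax":20},{"jaw":1,"tx":17,"ty":15,"tz":10,"ax":30},{"jaw":1,"tx":20,"ty":18,"tz":10,"ax":40},{"jaw":1,"tx":20,"ty":18,"tz":10,"ax":40}]'; python3 st.py
python3 -m pendant '[{"jaw":1,"tx":2,"ty":0,"tz":0,"ax":10},{"jaw":1,"tx":4,"ty":0,"tz":-3,"ax":20},{"jaw":1,"tx":6,"ty":0,"tz":-5,"ax":20},{"jaw":1,"tx":6,"ty":0,"tz":-5,"ax":20}]'; python3 st.py
python3 - <<'E'
import json,numpy as np
from scipy.spatial.transform import Rotation as R
for l in open('log.jsonl'):
    s=json.loads(l);q=s["qpos"];A=R.from_euler('z',q[0])*R.from_euler('y',q[1]+q[2])*R.from_euler('z',q[3])*R.from_euler('y',q[4])*R.from_euler('z',q[5]); w=s["ee_rot"];B=R.from_quat(w[1:]+w[:1]); print((A.inv()*B).as_rotvec(degrees=True).round(2))
E
```

```text
{'qpos': [-1.39395, 0.27661, 1.50604, 2e-05, 1.36067, -0.12102], 'position': [0.16866, -0.54922, 0.23047], 'ee_rot': [-0.00086, 0.98893, 0.14838, -1e-05], 'contact_force': [0.03702, -1.14077, -0.11459], 'clock': 0.1, 'width': 0.0854306904550068, 'gf': 0.0}
{'qpos': [-1.39395, 0.27661, 1.50604, 2e-05, 1.36067, -0.12102], 'position': [0.16866, -0.54922, 0.23047], 'ee_rot': [-0.00086, 0.98893, 0.14838, -1e-05], 'contact_force': [0.03702, -1.14077, -0.11459], 'clock': 0.1, 'width': 0.0854306904550068, 'gf': 0.0}
{'qpos': [-1.39395, 0.27661, 1.50604, 2e-05, 1.36067, -0.12102], 'position': [0.16866, -0.54922, 0.23047], 'ee_rot': [-0.00086, 0.98893, 0.14838, -1e-05], 'contact_force': [0.03702, -1.14077, -0.11459], 'clock': 0.1, 'width': 0.0854306904550068, 'gf': 0.0}
[-0. -0. 90.]
[-0. -0. 90.]
[-0. -0. 90.]invalid input at $[0]: expected keys jaw, tx, ty, tz, ax, ay, az
invalid input at $[0]: expected keys jaw, tx, ty, tz, ax, ay, az
```

```bash
python3 -m pendant '[{"jaw":1,"tx":5,"ty":5,"tz":4,"ax":0,"ay":0,"az":0},{"jaw":1,"tx":9,"ty":9,"tz":8,"ax":10,"ay":0,"az":0},{"jaw":1,"tx":13,"ty":12,"tz":10,"ax":20,"ay":0,"az":0},{"jaw":1,"tx":17,"ty":15,"tz":10,"ax":30,"ay":0,"az":0},{"jaw":1,"tx":20,"ty":18,"tz":10,"ax":40,"ay":0,"az":0},{"jaw":1,"tx":20,"ty":18,"tz":10,"ax":40,"ay":0,"az":0}]'; python3 st.py
python3 -m pendant '[{"jaw":1,"tx":2,"ty":0,"tz":0,"ax":10,"ay":0,"az":0},{"jaw":1,"tx":4,"ty":0,"tz":-3,"ax":20,"ay":0,"az":0},{"jaw":1,"tx":6,"ty":0,"tz":-5,"ax":20,"ay":0,"az":0},{"jaw":1,"tx":6,"ty":0,"tz":-5,"ax":20,"ay":0,"az":0}]'; python3 st.py
cat > kin.py <<'E'
import json,numpy as np
from scipy.spatial.transform import Rotation as R
from scipy.optimize import least_squares
E=lambda a,t:R.from_euler(a,t)
def rots(q):
    A=E('z',q[0]);B=A*E('y',q[1]);C=B*E('y',q[2]);D=C*E('z',q[3])*E('y',q[4]);return A,B,C,D,D*E('z',q[5]+np.pi/2)
def fk(q,p):  # p: lateral dy, shoulder x, h, L2, elbow x off, L4, L6
    A,B,C,D,T=rots(q)
    return A.apply([p[1],p[0],p[2]])+B.apply([0,0,p[3]])+C.apply([p[4],0,p[5]])+D.apply([0,0,p[6]]),T
LO=np.array([-2.89,-.75,.22,-1.18,.11,-2.7]);HI=np.array([2.89,2.08,2.7,4.32,2.71,2.7])
def fit():
    L=[json.loads(l) for l in open('log.jsonl')]
    f=lambda p:np.concatenate([fk(s["qpos"],p)[0]-s["position"] for s in L]+[.003*(p-p0)])
    p0=np.array([-.07,0,.3,.4,0,.4,.22]); r=least_squares(f,p0); return r.x,abs(r.fun[:-7]).max()
def ik(pos,T,p,q0):
    f=lambda q:np.r_[(fk(q,p)[0]-pos)*5,(fk(q,p)[1].inv()*T).as_rotvec()]
    r=least_squares(f,np.clip(q0,LO+.01,HI-.01),bounds=(LO,HI)); return r.x,abs(r.fun).max()
def frame(z,x):
    z=np.array(z)/np.linalg.norm(z); x=np.array(x)-np.dot(x,z)*z; x/=np.linalg.norm(x); return R.from_matrix(np.c_[x,np.cross(z,x),z])
if __name__=="__main__": print(*fit())
E
python3 kin.py
```

```text
clock: 0.85
position: [0.37, -0.3695, 0.3279]
ee_rot: [-0.341, 0.928, 0.14, 0.05]
contact_force: [-0.5, -0.7, -0.1]
width: 0.0852
gripper_force: 0.0
{'qpos': [-1.11872, 0.48023, 1.16011, 0.336, 2.12859, 0.23938], 'position': [0.36996, -0.36955, 0.32791], 'ee_rot': [-0.34119, 0.92823, 0.13974, 0.04956], 'contact_force': [-0.49774, -0.71533, -0.13747], 'clock': 0.85, 'width': 0.08518746076686876, 'gf': 0.0}
clock: 1.35
position: [0.4291, -0.3693, 0.2807]
ee_rot: [-0.494, 0.857, 0.129, 0.073]
contact_force: [-0.7, -0.1, 0.9]
width: 0.0856
gripper_force: 0.0
{'qpos': [-1.09636, 0.70598, 1.08998, 0.53822, 2.26484, 0.31834], 'position': [0.42912, -0.36929, 0.28065], 'ee_rot': [-0.49431, 0.85653, 0.12894, 0.07344], 'contact_force': [-0.66718, -0.06344, 0.86633], 'clock': 1.35, 'width': 0.08562428820629901, 'gf': 0.0}
[6.94060955e-02 4.70754204e-05 1.36873422e-01 6.29550461e-01
 6.03844470e-02 4.21092916e-01 3.64446522e-01] 1.396469655834398e-05
```

```bash
cat > plan.py <<'E'
from kin import *
p,_=fit(); q=json.loads(open('log.jsonl').readlines()[-1])["qpos"]
c=lambda d:np.cos(np.radians(d)); s=lambda d:np.sin(np.radians(d))
def pose(ctr,yaw,pitch,sg,off=.0127):
    # m horizontally at yaw; pitch = tool tilt from down toward -m (m tips down); pitch=-90 upright caddy, tool horizontal along yaw
    h=np.array([c(yaw),s(yaw),0]); z=np.array([0,0,-1.]); zt=z*c(pitch)-h*s(pitch); m=h*c(pitch)+z*s(pitch)
    return np.array(ctr)+off*zt, frame(zt,sg*m)
def tryall(ctr,yaw,pitch,off=.0127,seeds=None):
    for sg in (1,-1):
        pos,T=pose(ctr,yaw,pitch,sg,off); best=None
        for k in (seeds or [[np.arctan2(ctr[1],ctr[0]),.6,1.3,a,1.4,b] for a in (0,1.5,3) for b in (-1.5,0,1.5)]):
            x,e=ik(pos,T,p,k)
            if e<2e-3 and (best is None or abs(x-np.array(q)).max()<abs(best-np.array(q)).max()): best=x
        print(yaw,pitch,sg,pos.round(3),None if best is None else best.round(2))
E
python3 - <<'E'
from plan import *
print("pick")
for yaw in (81.4,-8.6,-98.6): 
    for pit in (-90,-75): tryall([.6045,-.008,.1145],yaw,pit)
print("mat")
for yaw in (81,45,20,-10,-45):
  for pit in (0,15): tryall([.414,.268,.028],yaw,pit)
print("dish")
for yaw in (30,7,-30,-60,97):
  for pit in (0,45,75): tryall([.34,-.257,.12],yaw,pit)
E
```

```text
pick
81.4 -90 1 [0.606 0.005 0.114] [-0.68  0.93  1.71  1.1   1.81 -1.13]
81.4 -90 -1 [0.606 0.005 0.114] [-0.68  0.93  1.71  1.1   1.81  2.01]
81.4 -75 1 [0.606 0.004 0.111] [-0.66  0.79  1.72  1.    1.64 -1.03]
81.4 -75 -1 [0.606 0.004 0.111] [-0.66  0.79  1.72  1.    1.64  2.12]
-8.6 -90 1 [ 0.617 -0.01   0.114] None
-8.6 -90 -1 [ 0.617 -0.01   0.114] None
-8.6 -75 1 [ 0.617 -0.01   0.111] [-0.1   0.75  2.65  3.19  1.57 -1.56]
-8.6 -75 -1 [ 0.617 -0.01   0.111] [-0.1   0.75  2.65  3.19  1.57  1.58]
-98.6 -90 1 [ 0.603 -0.021  0.114] [ 0.38  0.99  1.49 -1.13  1.89 -2.16]
-98.6 -90 -1 [ 0.603 -0.021  0.114] [ 0.38  0.99  1.49 -1.13  1.89  0.98]
-98.6 -75 1 [ 0.603 -0.02   0.111] [ 0.37  0.86  1.5  -1.01  1.72 -2.24]
-98.6 -75 -1 [ 0.603 -0.02   0.111] [ 0.37  0.86  1.5  -1.01  1.72  0.91]
mat
81 0 1 [0.414 0.268 0.015] [ 0.43  0.38  1.98 -0.    0.78  0.59]
81 0 -1 [0.414 0.268 0.015] [ 0.43  0.38  1.98 -0.    0.78 -2.55]
81 15 1 [0.413 0.265 0.016] [ 0.57  0.47  1.85 -0.23  1.01  0.87]
81 15 -1 [0.413 0.265 0.016] [ 0.57  0.47  1.85 -0.23  1.01 -2.27]
45 0 1 [0.414 0.268 0.015] [0.4
[... 2184 characters left out ...]
 0 1 [ 0.34  -0.257  0.107] [-0.81  0.17  2.    0.    0.98  1.81]
-60 0 -1 [ 0.34  -0.257  0.107] [-0.81  0.17  2.   -0.    0.98 -1.33]
-60 45 1 [ 0.336 -0.249  0.111] [-0.9   0.59  1.6   0.11  1.74  1.69]
-60 45 -1 [ 0.336 -0.249  0.111] [-0.9   0.59  1.6   0.11  1.74 -1.45]
-60 75 1 [ 0.334 -0.246  0.117] [-0.92  0.87  1.45  0.15  2.12  1.68]
-60 75 -1 [ 0.334 -0.246  0.117] [-0.92  0.87  1.45  0.15  2.12 -1.46]
97 0 1 [ 0.34  -0.257  0.107] [-0.81  0.17  2.   -0.    0.98 -0.93]
97 0 -1 [ 0.34  -0.257  0.107] [-0.81  0.17  2.    0.    0.98  2.21]
97 45 1 [ 0.341 -0.266  0.111] None
97 45 -1 [ 0.341 -0.266  0.111] None
97 75 1 [ 0.341 -0.269  0.117] None
97 75 -1 [ 0.341 -0.269  0.117] None
```

```bash
cat >> plan.py <<'E'
from scipy.spatial.transform import Slerp
def cur():
    from rig import manip
    st=manip.get_state(); w=st["ee_rot"]; return np.array(st["position"]),R.from_quat(np.r_[w[1:],w[0]]),np.array(st["qpos"])
def go(ctr,yaw,pitch,off=.0127,sg=1,frm=None,n=8):
    P0,T0,q0=frm or cur(); P1,T1=pose(ctr,yaw,pitch,sg,off); d=(T1*T0.inv()).as_rotvec(degrees=True); x=np.array(q0); es=[];dq=0
    for t in np.linspace(0,1,n+1)[1:]:
        xn,e=ik(P0+t*(P1-P0),R.from_rotvec(t*d,degrees=True)*T0,p,x); dq=max(dq,abs(xn-x).max()); x=xn; es.append(e)
    print("shift cm",((P1-P0)*100).round(2),"turn",d.round(1),np.linalg.norm(d).round(1),"ikerr",round(max(es),4),"dq",round(dq,2),"q",x.round(2))
    return P1,T1,x
E
python3 - <<'E'
from plan import *
zt=np.array([.966*.15,.966*.989,-.259]); C=np.array([.6045,-.008,.1145])
a=go(C-.12*zt+[0,0,.0],81.4,-75); b=go(C,81.4,-75,frm=a)
E
```

```text
shift cm [ 15.98  25.88 -13.84] turn [  7.9 -68.   20.4] 71.4 ikerr 0.0 dq 0.17 q [-0.81  0.79  1.57  0.91  1.8  -0.96]
shift cm [ 1.74 11.46 -3.11] turn [0. 0. 0.] 0.0 ikerr 0.0 dq 0.02 q [-0.66  0.79  1.72  1.    1.64 -1.03]
```

```bash
python3 -m pendant '[{"jaw":1,"tx":2,"ty":3,"tz":-1,"ax":1,"ay":-8.5,"az":2.5},{"jaw":1,"tx":4,"ty":6,"tz":-3,"ax":2,"ay":-17,"az":5},{"jaw":1,"tx":6,"ty":9,"tz":-5,"ax":3,"ay":-25.5,"az":7.6},{"jaw":1,"tx":8,"ty":13,"tz":-7,"ax":4,"ay":-34,"az":10.2},{"jaw":1,"tx":10,"ty":16,"tz":-9,"ax":5,"ay":-42.5,"az":12.7},{"jaw":1,"tx":12,"ty":20,"tz":-11,"ax":6,"ay":-51,"az":15.3},{"jaw":1,"tx":14,"ty":23,"tz":-12.5,"ax":7,"ay":-60,"az":18},{"jaw":1,"tx":16,"ty":25.9,"tz":-13.8,"ax":7.9,"ay":-68,"az":20.4},{"jaw":1,"tx":16,"ty":25.9,"tz":-13.8,"ax":7.9,"ay":-68,"az":20.4}]'; python3 st.py; python3 kin.py
python3 - <<'E'
from plan import *
go([.6045,-.008,.1145],81.4,-75)
from h import *
im=manip.get_image("wrist"); cv2.imwrite("pics/w1.png",im["pixels"])
E
```

```text
clock: 2.48
position: [0.5887, -0.1087, 0.1453]
ee_rot: [-0.397, 0.6, 0.52, 0.461]
contact_force: [-0.6, 0.5, -0.1]
width: 0.0853
gripper_force: 0.0
{'qpos': [-0.80312, 0.78929, 1.56664, 0.90483, 1.80685, -0.96002], 'position': [0.58869, -0.10874, 0.14532], 'ee_rot': [-0.39709, 0.59977, 0.51965, 0.46103], 'contact_force': [-0.582, 0.53692, -0.08896], 'clock': 2.475, 'width': 0.08534149413427496, 'gf': 0.0}
[6.94034991e-02 2.27537381e-05 1.36818257e-01 6.29628257e-01
 6.03718687e-02 4.21093988e-01 3.64479007e-01] 7.274506479304499e-06
shift cm [ 1.76 11.29 -3.41] turn [ 0.1  0.2 -0.3] 0.3 ikerr 0.0 dq 0.02 q [-0.66  0.79  1.72  1.    1.64 -1.03]
```

View pics/w1.png

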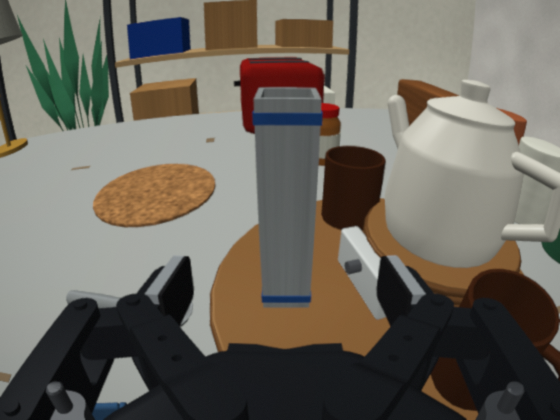

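The caddy at u≈287 is centred between the fingers (185…385), and the drawer sits lower to the right. I'll advance and grip.

```bash
python3 -m pendant '[{"jaw":1,"tx":0.5,"ty":3.2,"tz":-0.9,"ax":0,"ay":0,"az":0},{"jaw":1,"tx":1,"ty":6.4,"tz":-1.9,"ax":0,"ay":0,"az":0},{"jaw":1,"tx":1.5,"ty":9.6,"tz":-2.9,"ax":0,"ay":0,"az":0},{"jaw":1,"tx":1.8,"ty":11.3,"tz":-3.4,"ax":0,"ay":0,"az":0},{"jaw":-1,"tx":1.8,"ty":11.3,"tz":-3.4,"ax":0,"ay":0,"az":0},{"jaw":-1,"tx":1.8,"ty":11.3,"tz":-3.4,"ax":0,"ay":0,"az":0},{"jaw":-1,"tx":1.8,"ty":11.3,"tz":-3.4,"ax":0,"ay":0,"az":0},{"jaw":-1,"tx":1.8,"ty":11.3,"tz":-3.4,"ax":0,"ay":0,"az":0},{"jaw":-1,"tx":1.8,"ty":11.3,"tz":-3.4,"ax":0,"ay":0,"az":0}]' 60
python3 -m pendant '[{"jaw":-1,"tx":0,"ty":0,"tz":1,"ax":0,"ay":0,"az":0},{"jaw":-1,"tx":0,"ty":0,"tz":3,"ax":0,"ay":0,"az":0},{"jaw":-1,"tx":0,"ty":0,"tz":6,"ax":0,"ay":0,"az":0},{"jaw":-1,"tx":0,"ty":0,"tz":8,"ax":0,"ay":0,"az":0},{"jaw":-1,"tx":0,"ty":0,"tz":8,"ax":0,"ay":0,"az":0}]'; python3 st.py
python3 - <<'E'
from plan import *
from h import *
P0,T,q=cur()
a=go([.46,.17,.21],55,-75); b=go([.414,.268,.16],45,-75,frm=a); c1=go([.414,.268,.06],45,5,frm=b,n=10); d=go([.414,.268,.0285],45,15,frm=c1)
im=manip.get_image("side"); P=cloud(im); z=P[...,2]
k=(abs(P[...,0]-.605)<.045)&(abs(P[...,1]+.008)<.045)&(z>.03); print("caddy z top",np.nanmax(z[k])); cv2.imwrite("pics/s1.png",im["pixels"][120:320,180:440])
E
```

```text
clock: 3.65
position: [0.6072, 0.0015, 0.1099]
ee_rot: [-0.397, 0.601, 0.517, 0.463]
contact_force: [0.5, -2.7, 3.3]
width: 0.0416
gripper_force: 64.0
clock: 4.28
position: [0.6069, 0.0023, 0.1908]
ee_rot: [-0.396, 0.601, 0.518, 0.462]
contact_force: [0.3, 0.1, -3.9]
width: 0.0412
gripper_force: 63.7
{'qpos': [-0.66432, 0.67971, 1.68015, 1.0174, 1.72245, -0.90474], 'position': [0.60688, 0.00227, 0.19081], 'ee_rot': [-0.39622, 0.60059, 0.51836, 0.46217], 'contact_force': [0.29351, 0.12841, -3.90696], 'clock': 4.275, 'width': 0.041163672750520935, 'gf': 63.677390813827515}
shift cm [-13.98  17.78   1.59] turn [  0.1   0.2 -26.5] 26.5 ikerr 0.0 dq 0.11 q [-0.63  0.37  2.51  1.48  1.32 -1.3 ]
shift cm [-4.44  9.66 -5.  ] turn [  0.  -0. -10.] 10.0 ikerr 0.1017 dq 0.09 q [-0.24  0.39  2.7   2.02  1.19 -1.5 ]
shift cm [ -0.95  -0.95 -10.94] turn [-56.6  56.6  -0. ] 80.0 ikerr 0.0454 dq 0.6 q [ 0.45  0.37  1.88 -0.03  0.97  1.26]
shift cm [-0.15 -0.15 -3.11] turn [-7.1  7.1 -0. ] 10.0 ikerr 0.0 dq 0.02 q [ 0.49  0.5   1.79 -0.08  1.11  1.32]
caddy z top 0.2920451023320517
```

View pics/s1.png

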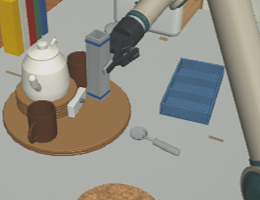

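The caddy hangs upright in the gripper, clear of the tray. Next I'll check a path that tilts earlier.

Run:
```python
from plan import *
for Y in (45,60,75):
  print(Y)
  a=go([.50,.06,.22],81.4+(Y-81.4)/2,-55); b=go([.414,.268,.15],Y,-25,frm=a); c1=go([.414,.268,.045],Y,5,frm=b,n=10); d=go([.414,.268,.0285],Y,15,frm=c1)
```

```text
45
shift cm [-10.19   6.7    2.32] turn [-19.1   6.2 -18.1] 27.0 ikerr 0.0 dq 0.06 q [-0.66  0.23  2.08  0.99  1.29 -0.72]
shift cm [-8.69 20.25 -7.42] turn [-24.4  17.7 -17.8] 35.0 ikerr 0.0 dq 0.31 q [0.29 0.06 2.14 0.38 0.59 0.79]
shift cm [ -0.46  -0.46 -10.61] turn [-21.2  21.2   0. ] 30.0 ikerr 0.0 dq 0.08 q [ 0.45  0.39  1.9  -0.04  0.93  1.26]
shift cm [-0.15 -0.15 -1.61] turn [-7.1  7.1 -0. ] 10.0 ikerr 0.0 dq 0.02 q [ 0.49  0.5   1.79 -0.08  1.11  1.32]
60
shift cm [-10.31   6.75   2.32] turn [-19.4   4.9 -10.7] 22.7 ikerr 0.0 dq 0.05 q [-0.63  0.28  2.01  0.92  1.38 -0.74]
shift cm [-8.68 20.28 -7.42] turn [-27.3  12.5 -10.5] 31.8 ikerr 0.0 dq 0.23 q [0.2  0.09 2.11 0.51 0.71 0.37]
shift cm [ -0.32  -0.56 -10.61] turn [-26.  15.  -0.] 30.0 ikerr 0.0 dq 0.09 q [ 0.47  0.39  1.9  -0.06  0.92  1.03]
shift cm [-0.11 -0.19 -1.61] turn [-8.7  5.   0. ] 10.0 ikerr 0.0 dq 0.02 q [ 0.53  0.49  1.81 -0.15  1.08  1.13]
75
shift cm [-10.44   6.79   2.32] turn [-19.7   3.6  -3.2] 20.3 ikerr 0.0 dq 0.05 q [-0.61  0.32  1.93  0.86  1.46 -0.77]
shift cm [-8.67 20.3  -7.42] turn [-29.2   7.   -3.1] 30.2 ikerr 0.0 dq 0.17 q [0.14 0.13 2.06 0.54 0.85 0.06]
shift cm [ -0.17  -0.63 -10.61] turn [-29.    7.8   0. ] 30.0 ikerr 0.0 dq 0.08 q [ 0.48  0.39  1.91 -0.08  0.91  0.79]
shift cm [-0.06 -0.21 -1.61] turn [-9.7  2.6  0. ] 10.0 ikerr 0.0 dq 0.02 q [ 0.56  0.48  1.83 -0.21  1.04  0.94]
```

```bash
python3 -m pendant '[{"jaw":-1,"tx":-2,"ty":1.3,"tz":0.5,"ax":-3.9,"ay":1,"az":-2.1},{"jaw":-1,"tx":-4.5,"ty":2.8,"tz":1,"ax":-8.5,"ay":2.2,"az":-4.7},{"jaw":-1,"tx":-7.5,"ty":4.8,"tz":1.7,"ax":-14.1,"ay":3.6,"az":-7.8},{"jaw":-1,"tx":-10.3,"ty":6.75,"tz":2.3,"ax":-19.4,"ay":4.9,"az":-10.7},{"jaw":-1,"tx":-12.5,"ty":11.75,"tz":0.5,"ax":-19.4,"ay":4.9,"az":-10.7},{"jaw":-1,"tx":-14.6,"ty":16.9,"tz":-1.4,"ax":-19.4,"ay":4.9,"az":-10.7}]'; python3 -c "
from plan import *
b=go([.414,.268,.15],60,-25)"
```

```text
clock: 5.08
position: [0.4597, 0.1722, 0.1748]
ee_rot: [-0.267, 0.724, 0.512, 0.377]
contact_force: [1.9, 0.9, -3.5]
width: 0.0412
gripper_force: 63.5
shift cm [-4.3  10.04 -3.63] turn [-27.4  12.6 -10.3] 31.8 ikerr 0.0 dq 0.21 q [0.2  0.09 2.11 0.51 0.71 0.37]
```

```bash
python3 -m pendant '[{"jaw":-1,"tx":-0.9,"ty":2,"tz":-0.7,"ax":-5.5,"ay":2.5,"az":-2.1},{"jaw":-1,"tx":-1.7,"ty":4,"tz":-1.4,"ax":-11,"ay":5,"az":-4.2},{"jaw":-1,"tx":-2.6,"ty":6,"tz":-2.2,"ax":-16.5,"ay":7.5,"az":-6.2},{"jaw":-1,"tx":-3.5,"ty":8,"tz":-2.9,"ax":-22,"ay":10,"az":-8.3},{"jaw":-1,"tx":-4.3,"ty":10,"tz":-3.6,"ax":-27.4,"ay":12.6,"az":-10.3},{"jaw":-1,"tx":-4.3,"ty":10,"tz":-3.6,"ax":-27.4,"ay":12.6,"az":-10.3},{"jaw":-1,"tx":-4.3,"ty":10,"tz":-3.6,"ax":-27.4,"ay":12.6,"az":-10.3}]'; python3 st.py; python3 -c "
from plan import *
print(fit())
b=go([.414,.268,.045],60,8);b=go([.414,.268,.029],60,15,frm=b)"
```

```text
clock: 5.95
position: [0.4156, 0.2722, 0.1382]
ee_rot: [-0.11, 0.845, 0.489, 0.186]
contact_force: [-0.3, 0.1, -2.0]
width: 0.0412
gripper_force: 63.6
{'qpos': [0.19546, 0.08719, 2.1086, 0.50826, 0.71943, 0.36781], 'position': [0.41561, 0.27219, 0.13816], 'ee_rot': [-0.11009, 0.84491, 0.48948, 0.1855], 'contact_force': [-0.34476, 0.12638, -1.99786], 'clock': 5.95, 'width': 0.04122569543098672, 'gf': 63.61609697341919}
(array([ 6.94006300e-02, -8.18532692e-08,  1.36806222e-01,  6.29688527e-01,
        6.03990106e-02,  4.21102924e-01,  3.64496116e-01]), np.float64(7.029774344857742e-06))
shift cm [ -0.25  -0.57 -10.57] turn [-28.7  16.2  -0.1] 32.9 ikerr 0.0 dq 0.12 q [ 0.49  0.41  1.87 -0.09  0.98  1.06]
shift cm [-0.08 -0.13 -1.57] turn [-6.1  3.5  0. ] 7.0 ikerr 0.0 dq 0.01 q [ 0.53  0.49  1.8  -0.15  1.08  1.13]
```

```bash
python3 -m pendant '[{"jaw":-1,"tx":0,"ty":0,"tz":-1.5,"ax":-4,"ay":2.3,"az":0},{"jaw":-1,"tx":-0.1,"ty":-0.2,"tz":-3,"ax":-8,"ay":4.6,"az":0},{"jaw":-1,"tx":-0.1,"ty":-0.3,"tz":-4.5,"ax":-12,"ay":6.8,"az":0},{"jaw":-1,"tx":-0.2,"ty":-0.4,"tz":-6,"ax":-16,"ay":9,"az":0},{"jaw":-1,"tx":-0.2,"ty":-0.5,"tz":-7.5,"ax":-20,"ay":11.3,"az":0},{"jaw":-1,"tx":-0.2,"ty":-0.6,"tz":-9,"ax":-24,"ay":13.5,"az":0},{"jaw":-1,"tx":-0.2,"ty":-0.6,"tz":-10.5,"ax":-28.7,"ay":16.2,"az":0},{"jaw":-1,"tx":-0.3,"ty":-0.7,"tz":-11.2,"ax":-31.8,"ay":18,"az":0},{"jaw":-1,"tx":-0.3,"ty":-0.7,"tz":-11.8,"ax":-34.8,"ay":19.7,"az":0},{"jaw":-1,"tx":-0.3,"ty":-0.7,"tz":-11.8,"ax":-34.8,"ay":19.7,"az":0}]'
python3 - <<'E'
from plan import *
b=go([.414,.268,.027],60,15)
from h import *
im=manip.get_image("side"); im2=manip.get_image("top"); cv2.imwrite("pics/s2.png",np.vstack([im["pixels"][240:420,200:420],im2["pixels"][200:380,80:300]]))
P=cloud(im); print(np.nanmedian(P[330:360,250:270,2]))
E
```

```text
clock: 7.2
position: [0.4146, 0.2642, 0.0197]
ee_rot: [0.066, 0.859, 0.496, -0.113]
contact_force: [0.4, -0.7, -2.5]
width: 0.0413
gripper_force: 63.6
shift cm [-0.23  0.1  -0.5 ] turn [ 0.1  0.  -0. ] 0.1 ikerr 0.0 dq 0.0 q [ 0.53  0.49  1.81 -0.15  1.08  1.13]
0.02870836497849144
```

View pics/s2.png

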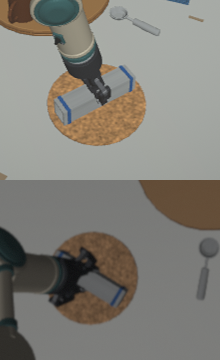

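```bash
python3 -m pendant '[{"jaw":-1,"tx":-0.2,"ty":0.1,"tz":-0.2,"ax":0,"ay":0,"az":0},{"jaw":-1,"tx":-0.2,"ty":0.1,"tz":-0.4,"ax":0,"ay":0,"az":0},{"jaw":-1,"tx":-0.2,"ty":0.1,"tz":-0.5,"ax":0,"ay":0,"az":0},{"jaw":-1,"tx":-0.2,"ty":0.1,"tz":-0.5,"ax":0,"ay":0,"az":0}]'
```

```text
clock: 7.8
position: [0.4123, 0.2649, 0.0178]
ee_rot: [0.067, 0.859, 0.496, -0.112]
contact_force: [-2.2, -0.9, 7.0]
width: 0.0412
gripper_force: 64.7
```

```bash
python3 -m pendant '[{"jaw":1,"tx":0,"ty":0,"tz":0.2,"ax":0,"ay":0,"az":0},{"jaw":1,"tx":0,"ty":0,"tz":0.2,"ax":0,"ay":0,"az":0},{"jaw":1,"tx":0,"ty":0,"tz":0.2,"ax":0,"ay":0,"az":0},{"jaw":1,"tx":0,"ty":0,"tz":0.2,"ax":0,"ay":0,"az":0},{"jaw":1,"tx":0.3,"ty":0.5,"tz":2.5,"ax":0,"ay":0,"az":0},{"jaw":1,"tx":0.7,"ty":1.2,"tz":5,"ax":0,"ay":0,"az":0},{"jaw":1,"tx":1,"ty":1.6,"tz":7.5,"ax":0,"ay":0,"az":0},{"jaw":1,"tx":1,"ty":1.6,"tz":7.5,"ax":0,"ay":0,"az":0}]'
python3 - <<'E'
from plan import *
from h import *
for n in ("side","top"):
    im=manip.get_image(n);P=cloud(im); z=P[...,2]
    hsv=cv2.cvtColor(im["pixels"],cv2.COLOR_BGR2HSV)
    reg=(np.hypot(P[...,0]-.414,P[...,1]-.268)<.12)
    k=reg&(z>.035)&(z<.058)&(hsv[...,1]<110); k=cv2.morphologyEx(k.astype(np.uint8),cv2.MORPH_OPEN,np.ones((3,3)))>0
    print(n,k.sum(),mrect(P[k]),np.nanmedian(z[k]))
    b=reg&(z<.06)&(hsv[...,0]>95)&(hsv[...,0]<130)&(hsv[...,1]>90)
    nn,l,s,c=cv2.connectedComponentsWithStats(b.astype(np.uint8))
    for i in range(1,nn):
        if s[i,4]>15: print("band",s[i,4],np.nanmean(P[l==i],0).round(4))
go([.414,.268,.03],60,0)
cv2.imwrite("pics/s3.png",manip.get_image("wrist")["pixels"])
E
```

```text
clock: 8.8
position: [0.4241, 0.2822, 0.0926]
ee_rot: [0.067, 0.859, 0.496, -0.11]
contact_force: [-0.7, 0.4, -0.5]
width: 0.0856
gripper_force: 0.0
side 1320 (array([412.6, 269.4]), array([187.1,  46.1]), 59.5) 0.0486669600240503
band 76 [0.3646 0.2039 0.0426]
band 99 [0.4452 0.3417 0.0412]
top 1162 (array([406.6, 251.3]), array([144.1,  43.3]), 59.7) 0.04739576591237077
band 53 [0.3784 0.1984 0.0481]
shift cm [-0.83 -1.3  -7.35] turn [13.1 -7.3 -0.1] 15.0 ikerr 0.0 dq 0.06 q [ 0.43  0.38  1.98 -0.    0.79  0.96]
```

View pics/s3.png

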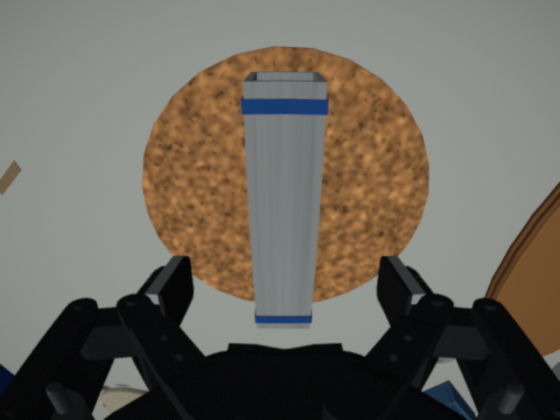

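The caddy lies along the mat with its middle at (.413,.269), i.e. at the mat's centre. Mouth (285,75) faces away and nothing has spilled. Now I'll regrasp it 15 mm toward the closed end.

Run:
```python
from plan import *
a=go([.4065,.255,.030],60,0)
b=go([.4065,.255,.16],60,-25,frm=a)
c1=go([.40,.0,.22],25,-25,frm=b)
m=lambda y,pt:np.array([c(y)*c(pt),s(y)*c(pt),-s(pt)])
Sm=np.array([.4295,-.3384,0])-.02*np.array([c(7),s(7),0])
M=Sm+[0,0,.10]
d=go(M-.1075*m(7,-15),7,-15,frm=c1)
for S in (-1,0,1):
    Sx=np.array([.4195,-.257,0])+S*.082*np.array([-s(7),c(7),0])-.02*np.array([c(7),s(7),0])
    f=d
    for pt,zz in ((0,.085),(20,.075),(50,.07),(80,.065)): f=go(Sx+[0,0,zz]-.1075*m(7,pt),7,pt,frm=f)
```

```text
shift cm [-1.54 -2.57 -7.31] turn [13.1 -7.4 -0.1] 15.1 ikerr 0.0 dq 0.06 q [0.42 0.36 2.   0.   0.77 0.94]
shift cm [ 0.27  0.46 13.12] turn [ 21.7 -12.5   0. ] 25.0 ikerr 0.0 dq 0.08 q [0.17 0.05 2.11 0.5  0.75 0.36]
shift cm [ -0.43 -25.74   6.  ] turn [  0.   0. -35.] 35.0 ikerr 0.0 dq 0.09 q [-0.49 -0.16  2.13  0.43  0.94  0.43]
shift cm [ -9.5  -35.54 -14.86] turn [ -2.8   9.7 -18. ] 20.6 ikerr 0.0 dq 0.13 q [-1.2   0.25  2.08  0.37  0.78 -0.01]
shift cm [-0.69 -0.08  1.24] turn [-1.8 14.9  0. ] 15.0 ikerr 0.0 dq 0.06 q [-1.01  0.27  1.97 -0.    0.91  0.44]
shift cm [0.21 0.03 2.75] turn [-2.4 19.9 -0. ] 20.0 ikerr 0.0 dq 0.06 q [-0.8   0.36  1.79 -0.29  1.22  0.79]
shift cm [2.63 0.32 4.44] turn [-3.7 29.8  0. ] 30.0 ikerr 0.0 dq 0.07 q [-0.58  0.61  1.53 -0.52  1.72  0.98]
shift cm [4.73 0.58 2.45] turn [-3.7 29.8  0. ] 30.0 ikerr 0.0 dq 0.06 q [-0.48  0.89  1.32 -0.72  2.15  1.  ]
shift cm [-1.69  8.06  1.24] turn [-1.8 14.9  0. ] 15.0 ikerr 0.0 dq 0.07 q [-0.92  0.18  2.1  -0.    0.86  0.52]
shift cm [0.21 0.03 2.75] turn [-2.4 19.9 -0. ] 20.0 ikerr 0.0 dq 0.06 q [-0.69  0.29  1.91 -0.27  1.2   0.89]
shift cm [2.63 0.32 4.44] turn [-3.7 29.8  0. ] 30.0 ikerr 0.0 dq 0.07 q [-0.48  0.55  1.64 -0.46  1.71  1.08]
shift cm [4.73 0.58 2.45] turn [-3.7 29.8  0. ] 30.0 ikerr 0.0 dq 0.06 q [-0.39  0.85  1.43 -0.61  2.14  1.12]
shift cm [-2.69 16.19  1.24] turn [-1.8 14.9  0. ] 15.0 ikerr 0.0 dq 0.09 q [-0.8   0.1   2.21  0.    0.84  0.65]
shift cm [0.21 0.03 2.75] turn [-2.4 19.9 -0. ] 20.0 ikerr 0.0 dq 0.07 q [-0.56  0.23  2.   -0.24  1.19  1.  ]
shift cm [2.63 0.32 4.44] turn [-3.7 29.8  0. ] 30.0 ikerr 0.0 dq 0.07 q [-0.37  0.51  1.72 -0.37  1.71  1.19]
shift cm [4.73 0.58 2.45] turn [-3.7 29.8  0. ] 30.0 ikerr 0.0 dq 0.06 q [-0.29  0.82  1.51 -0.48  2.14  1.22]
```

```bash
python3 -m pendant '[{"jaw":1,"tx":-0.6,"ty":-1,"tz":-1.5,"ax":6.5,"ay":-3.7,"az":0},{"jaw":1,"tx":-1.5,"ty":-2.5,"tz":-3,"ax":13.1,"ay":-7.4,"az":0},{"jaw":1,"tx":-1.5,"ty":-2.5,"tz":-5.5,"ax":13.1,"ay":-7.4,"az":0},{"jaw":1,"tx":-1.5,"ty":-2.5,"tz":-7.3,"ax":13.1,"ay":-7.4,"az":0},{"jaw":-1,"tx":-1.5,"ty":-2.5,"tz":-7.3,"ax":13.1,"ay":-7.4,"az":0},{"jaw":-1,"tx":-1.5,"ty":-2.5,"tz":-7.3,"ax":13.1,"ay":-7.4,"az":0},{"jaw":-1,"tx":-1.5,"ty":-2.5,"tz":-7.3,"ax":13.1,"ay":-7.4,"az":0},{"jaw":-1,"tx":-1.5,"ty":-2.5,"tz":-7.3,"ax":13.1,"ay":-7.4,"az":0},{"jaw":-1,"tx":-1.5,"ty":-2.5,"tz":-7.3,"ax":13.1,"ay":-7.4,"az":0}]' 80
python3 -m pendant '[{"jaw":-1,"tx":0,"ty":0,"tz":1,"ax":3,"ay":-1.7,"az":0},{"jaw":-1,"tx":0.1,"ty":0.2,"tz":2.5,"ax":7,"ay":-4,"az":0},{"jaw":-1,"tx":0.1,"ty":0.3,"tz":5,"ax":12,"ay":-7,"az":0},{"jaw":-1,"tx":0.2,"ty":0.4,"tz":8,"ax":17,"ay":-10,"az":0},{"jaw":-1,"tx":0.3,"ty":0.5,"tz":11,"ax":21.7,"ay":-12.5,"az":0},{"jaw":-1,"tx":0.3,"ty":0.5,"tz":13,"ax":21.7,"ay":-12.5,"az":0}]'; python3 -c "
from plan import *
a=go([.40,.0,.22],25,-25)"
```

```text
clock: 10.07
position: [0.4083, 0.2566, 0.0189]
ee_rot: [0.001, 0.866, 0.5, 0.002]
contact_force: [0.9, 1.3, 3.6]
width: 0.0407
gripper_force: 81.5
clock: 10.82
position: [0.4087, 0.26, 0.1481]
ee_rot: [-0.109, 0.846, 0.487, 0.188]
contact_force: [0.8, 0.2, -2.3]
width: 0.0408
gripper_force: 81.2
shift cm [ -0.38 -25.77   6.04] turn [ -0.1   0.  -34.9] 34.9 ikerr 0.0 dq 0.09 q [-0.49 -0.16  2.13  0.43  0.94  0.43]
```

```bash
python3 -m pendant '[{"jaw":-1,"tx":0,"ty":-2,"tz":2,"ax":0,"ay":0,"az":-3},{"jaw":-1,"tx":0,"ty":-5,"tz":4,"ax":0,"ay":0,"az":-7},{"jaw":-1,"tx":0,"ty":-9,"tz":6,"ax":0,"ay":0,"az":-12},{"jaw":-1,"tx":0,"ty":-13.5,"tz":6,"ax":0,"ay":0,"az":-18},{"jaw":-1,"tx":-0.2,"ty":-18,"tz":6,"ax":0,"ay":0,"az":-24},{"jaw":-1,"tx":-0.3,"ty":-22,"tz":6,"ax":0,"ay":0,"az":-30},{"jaw":-1,"tx":-0.4,"ty":-25.7,"tz":6,"ax":0,"ay":0,"az":-35}]'
python3 - <<'E'
from plan import *
m=lambda y,pt:np.array([c(y)*c(pt),s(y)*c(pt),-s(pt)])
Sm=np.array([.4295,-.3384,0])-.02*np.array([c(7),s(7),0])
b=go(Sm+[0,0,.16]-.1075*m(7,-20),7,-20)
E
```

```text
clock: 11.7
position: [0.4052, 0.0034, 0.2075]
ee_rot: [-0.046, 0.953, 0.21, 0.212]
contact_force: [0.0, -0.2, -3.3]
width: 0.0408
gripper_force: 81.3
shift cm [ -9.15 -35.6   -9.62] turn [ -1.3   4.9 -17.8] 18.5 ikerr 0.0 dq 0.14 q [-1.26  0.17  2.05  0.44  0.9  -0.09]
```

```bash
python3 -m pendant '[{"jaw":-1,"tx":-1,"ty":-3,"tz":0,"ax":0,"ay":0.5,"az":-2},{"jaw":-1,"tx":-2,"ty":-7,"tz":-1,"ax":-0.3,"ay":1,"az":-4},{"jaw":-1,"tx":-3,"ty":-12,"tz":-2,"ax":-0.5,"ay":1.6,"az":-6},{"jaw":-1,"tx":-4.5,"ty":-17,"tz":-3,"ax":-0.7,"ay":2.4,"az":-9},{"jaw":-1,"tx":-6,"ty":-22,"tz":-4.5,"ax":-0.8,"ay":3,"az":-11},{"jaw":-1,"tx":-7.2,"ty":-27,"tz":-6,"ax":-1,"ay":3.7,"az":-13.5},{"jaw":-1,"tx":-8.2,"ty":-31,"tz":-7.5,"ax":-1.2,"ay":4.3,"az":-15.5},{"jaw":-1,"tx":-9,"ty":-34,"tz":-8.7,"ax":-1.3,"ay":4.7,"az":-17},{"jaw":-1,"tx":-9.2,"ty":-35.6,"tz":-9.6,"ax":-1.3,"ay":4.9,"az":-17.8},{"jaw":-1,"tx":-9.2,"ty":-35.6,"tz":-9.6,"ax":-1.3,"ay":4.9,"az":-17.8}]'
cat >> plan.py <<'E'
m=lambda y,pt:np.array([c(y)*c(pt),s(y)*c(pt),-s(pt)])
def sec(S,dx=-.02): return np.array([.4195,-.257,0])+S*.082*np.array([-s(7),c(7),0])+dx*np.array([c(7),s(7),0])
def pour(S,pt,zm,dx=-.02,frm=None): return go(sec(S,dx)+[0,0,zm]-.1075*m(7,pt),7,pt,frm=frm)
E
cat > look.py <<'E'
# toffee-coloured blobs around the dish, seen by side and top
from h import *
import sys
for n in ("side","top"):
    im=manip.get_image(n); P=cloud(im); hsv=cv2.cvtColor(im["pixels"],cv2.COLOR_BGR2HSV)
    k=(hsv[...,0]>3)&(hsv[...,0]<22)&(hsv[...,1]>110)&(hsv[...,2]>60)&(P[...,0]>.22)&(P[...,0]<.53)&(P[...,1]<-.1)&(P[...,1]>-.48)
    nn,l,s,c=cv2.connectedComponentsWithStats(k.astype(np.uint8))
    R2=np.array([np.cos(np.radians(7)),np.sin(np.radians(7))]);R3=np.array([-R2[1],R2[0]])
    for i in range(1,nn):
        if s[i,4]>12:
            q=np.nanmedian(P[l==i],0); d=q[:2]-[.4195,-.257]; print(n,"px",c[i].astype(int),"area",s[i,4],"dish xy mm",(np.array([d@R2,d@R3])*1000).round(),"z",q[2].round(3))
    if len(sys.argv)>1: cv2.imwrite(f"pics/{sys.argv[1]}_{n}.png",im["pixels"])
E
python3 look.py p1
python3 - <<'E'
from plan import *
a=pour(-1,0,.085);b=pour(-1,10,.08);b=pour(-1,20,.075,frm=b)
E
python3 - <<'E'
import cv2,numpy as np
a=cv2.imread('pics/p1_side.png')[130:290,250:450];b=cv2.imread('pics/p1_top.png')[220:380,300:500]
cv2.imwrite('pics/p1.png',cv2.resize(np.hstack([a,b]),None,fx=2,fy=2))
E
```

```text
clock: 12.95
position: [0.3145, -0.3514, 0.1115]
ee_rot: [-0.012, 0.983, 0.061, 0.174]
contact_force: [-0.6, 0.7, -3.1]
width: 0.0409
gripper_force: 81.3
shift cm [-1.19 -0.39 -3.99] turn [-2.6 19.9 -0.2] 20.1 ikerr 0.0 dq 0.07 q [-1.01  0.27  1.97  0.    0.91  0.44]
shift cm [-1.24 -0.39 -2.6 ] turn [-3.9 29.8 -0.2] 30.1 ikerr 0.0 dq 0.11 q [-0.9   0.31  1.88 -0.17  1.05  0.64]
shift cm [0.27 0.03 1.37] turn [-1.2  9.9 -0. ] 10.0 ikerr 0.0 dq 0.02 q [-0.8   0.36  1.79 -0.29  1.22  0.79]
```

View pics/p1.png

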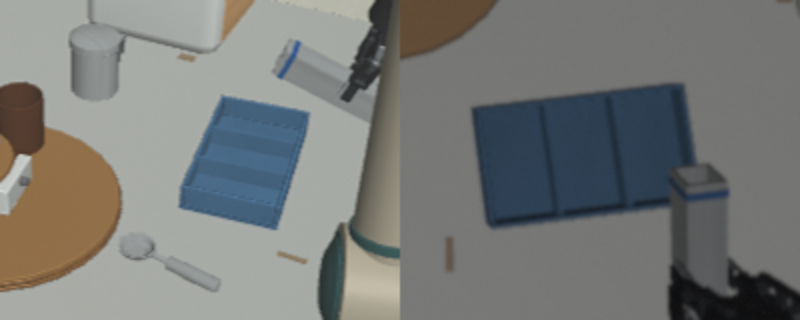

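The side crop shows the empty blue dish with the caddy mouth above its far (−y) section. The top crop shows the mouth at about (697,180). Nothing has spilled.

```bash
python3 -m pendant '[{"jaw":-1,"tx":-0.4,"ty":-0.1,"tz":-1,"ax":-1.2,"ay":7,"az":0},{"jaw":-1,"tx":-0.8,"ty":-0.2,"tz":-2,"ax":-2,"ay":14,"az":0},{"jaw":-1,"tx":-1.2,"ty":-0.3,"tz":-2.6,"ax":-3,"ay":22,"az":0},{"jaw":-1,"tx":-1.2,"ty":-0.4,"tz":-2.6,"ax":-3.9,"ay":29.8,"az":0},{"jaw":-1,"tx":-1.2,"ty":-0.4,"tz":-2.6,"ax":-3.9,"ay":29.8,"az":0}]'
python3 look.py p2
python3 - <<'E'
from plan import *
from h import *
for n in ("side","top"):
    im=dict(manip.get_image(n)); P=cloud(im); z=P[...,2]; hsv=cv2.cvtColor(im["pixels"],cv2.COLOR_BGR2HSV)
    k=(hsv[...,1]<70)&(z>.07)&(z<.2)&(P[...,0]>.3)&(P[...,0]<.47)&(P[...,1]<-.29)&(P[...,1]>-.4)
    q=P[k]; print(n,k.sum(),len(q) and (np.nanpercentile(q,[1,50,99],axis=0).round(3).tolist()))
b=pour(-1,14,.077); b=pour(-1,18,.074,frm=b);b=pour(-1,22,.073,frm=b);b=pour(-1,26,.072,frm=b)
E
```

```text
clock: 13.68
position: [0.3053, -0.3545, 0.0865]
ee_rot: [0.007, 0.994, 0.065, -0.086]
contact_force: [0.5, 0.2, -3.3]
width: 0.0404
gripper_force: 81.3
side 771 [[0.3, -0.375, 0.071], [0.337, -0.328, 0.104], [0.408, -0.291, 0.198]]
top 1273 [[0.303, -0.368, 0.073], [0.351, -0.334, 0.105], [0.412, -0.292, 0.196]]
shift cm [0.13 0.1  0.41] turn [-0.4  4.1 -0.2] 4.1 ikerr 0.0 dq 0.01 q [-0.85  0.33  1.85 -0.23  1.12  0.71]
shift cm [0.12 0.01 0.45] turn [-0.5  4.   0. ] 4.0 ikerr 0.0 dq 0.01 q [-0.81  0.35  1.81 -0.27  1.18  0.76]
shift cm [0.17 0.02 0.64] turn [-0.5  4.  -0. ] 4.0 ikerr 0.0 dq 0.01 q [-0.78  0.38  1.78 -0.31  1.25  0.81]
shift cm [0.22 0.03 0.62] turn [-0.5  4.   0. ] 4.0 ikerr 0.0 dq 0.01 q [-0.74  0.41  1.74 -0.35  1.32  0.85]
```

```bash
python3 -m pendant '[{"jaw":-1,"tx":0.1,"ty":0,"tz":0.4,"ax":-0.5,"ay":4,"az":0},{"jaw":-1,"tx":0.1,"ty":0,"tz":0.4,"ax":-0.5,"ay":4,"az":0}]' >/dev/null;python3 look.py
python3 -m pendant '[{"jaw":-1,"tx":0.1,"ty":0,"tz":0.3,"ax":-0.3,"ay":2,"az":0},{"jaw":-1,"tx":0.1,"ty":0,"tz":0.3,"ax":-0.3,"ay":2,"az":0}]' >/dev/null;python3 look.py p3
cd pics
python3 - <<'E'
import cv2,numpy as np
a=cv2.imread('p3_side.png')[150:270,300:460];b=cv2.imread('p3_top.png')[240:360,320:480]
cv2.imwrite('p3.png',cv2.resize(np.hstack([a,b]),None,fx=2.4,fy=2.4))
E
```

```text
top px [436 301] area 28 dish xy mm [-14. -86.] z 0.079
side px [380 192] area 72 dish xy mm [ -6. -79.] z 0.03
top px [427 293] area 131 dish xy mm [ -1. -84.] z 0.031
```

View pics/p3.png

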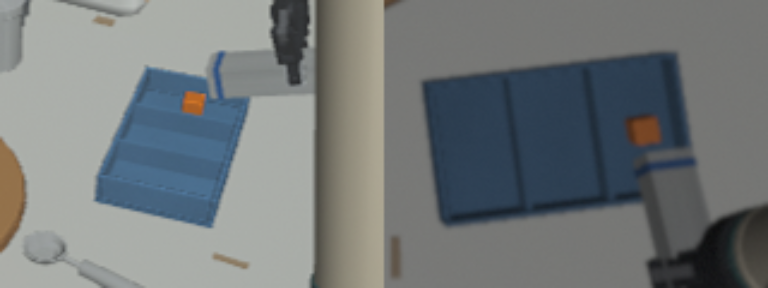

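One toffee (top px (427,293)) has landed in the −y section. Continuing row by row.

```bash
python3 -m pendant '[{"jaw":-1,"tx":0,"ty":0,"tz":0,"ax":0,"ay":0,"az":0}]' |grep contact;python3 look.py
```

```text
contact_force: [-0.8, 0.1, -2.7]
side px [380 192] area 72 dish xy mm [ -7. -80.] z 0.03
top px [427 293] area 132 dish xy mm [ -1. -84.] z 0.031
```

```bash
python3 -m pendant '[{"jaw":-1,"tx":0.05,"ty":0,"tz":0.3,"ax":-0.3,"ay":2,"az":0}]' >/dev/null;python3 look.py
python3 -m pendant '[{"jaw":-1,"tx":0,"ty":0,"tz":0,"ax":0,"ay":0,"az":0}]' >/dev/null;python3 look.py
```

```text
side px [380 192] area 72 dish xy mm [ -6. -79.] z 0.029
top px [428 294] area 151 dish xy mm [ -4. -84.] z 0.031
side px [380 189] area 128 dish xy mm [ -8. -76.] z 0.047
top px [429 294] area 170 dish xy mm [ -1. -80.] z 0.056
```

```bash
python3 -m pendant '[{"jaw":-1,"tx":0,"ty":0,"tz":0,"ax":1.2,"ay":-10,"az":0},{"jaw":-1,"tx":0,"ty":0,"tz":0,"ax":2.5,"ay":-20,"az":0},{"jaw":-1,"tx":0,"ty":0,"tz":0,"ax":3.1,"ay":-25,"az":0},{"jaw":-1,"tx":0,"ty":0,"tz":0,"ax":3.1,"ay":-25,"az":0}]' |grep -v width;python3 look.py p4; python3 -c "
from plan import *
b=pour(0,-7,.11);b=pour(0,10,.08,frm=b)"
```

```text
clock: 15.75
position: [0.3033, -0.3555, 0.0964]
ee_rot: [-0.002, 0.996, 0.06, 0.062]
contact_force: [0.6, -0.2, -3.0]
gripper_force: 81.4
side px [367 190] area 137 dish xy mm [ 33. -76.] z 0.031
side px [381 192] area 66 dish xy mm [-11. -79.] z 0.03
top px [423 277] area 264 dish xy mm [ 37. -81.] z 0.031
top px [428 295] area 134 dish xy mm [ -6. -85.] z 0.03
shift cm [-0.97  8.38 -1.22] turn [ 0.3  0.1 -0.1] 0.3 ikerr 0.0 dq 0.02 q [-1.02  0.13  2.13  0.15  0.83  0.33]
shift cm [-0.29 -0.04  0.19] turn [-2.1 16.9  0. ] 17.0 ikerr 0.0 dq 0.06 q [-0.8   0.23  2.   -0.16  1.03  0.74]
```

Blob areas give three toffees in the −y section (one at 134, two touching at 264). On to the middle section.

```bash
python3 -m pendant '[{"jaw":-1,"tx":-0.2,"ty":1.5,"tz":0,"ax":0,"ay":0,"az":0},{"jaw":-1,"tx":-0.4,"ty":4,"tz":0,"ax":0,"ay":0,"az":0},{"jaw":-1,"tx":-0.8,"ty":6.7,"tz":0,"ax":0,"ay":0,"az":0},{"jaw":-1,"tx":-1,"ty":8.4,"tz":0,"ax":0,"ay":0,"az":0},{"jaw":-1,"tx":-1.1,"ty":8.4,"tz":-0.5,"ax":-0.9,"ay":8,"az":0},{"jaw":-1,"tx":-1.2,"ty":8.4,"tz":-1,"ax":-1.9,"ay":16.5,"az":0},{"jaw":-1,"tx":-1.2,"ty":8.4,"tz":-1,"ax":-1.9,"ay":16.5,"az":0}]' |grep -v width;python3 look.py; python3 -c "
from plan import *
b=pour(0,14,.077);b=pour(0,18,.074,frm=b);b=pour(0,22,.073,frm=b)"
```

```text
clock: 16.73
position: [0.2961, -0.2713, 0.0859]
ee_rot: [0.006, 0.994, 0.065, -0.082]
contact_force: [-0.4, 0.1, -2.4]
gripper_force: 81.5
side px [367 190] area 137 dish xy mm [ 33. -76.] z 0.031
side px [378 192] area 18 dish xy mm [ -2. -75.] z 0.034
top px [425 283] area 400 dish xy mm [ 25. -83.] z 0.031
shift cm [-0.04 -0.17  0.46] turn [-0.6  4.6 -0.3] 4.6 ikerr 0.0 dq 0.01 q [-0.75  0.25  1.97 -0.21  1.09  0.81]
shift cm [0.12 0.01 0.45] turn [-0.5  4.   0. ] 4.0 ikerr 0.0 dq 0.01 q [-0.71  0.28  1.93 -0.25  1.16  0.87]
shift cm [0.17 0.02 0.64] turn [-0.5  4.  -0. ] 4.0 ikerr 0.0 dq 0.01 q [-0.67  0.31  1.89 -0.29  1.23  0.91]
```

```bash
python3 -m pendant '[{"jaw":-1,"tx":0,"ty":-0.1,"tz":0.5,"ax":-0.6,"ay":4.6,"az":0},{"jaw":-1,"tx":0,"ty":-0.1,"tz":0.5,"ax":-0.6,"ay":4.6,"az":0}]' >/dev/null;python3 look.py|grep top
python3 -m pendant '[{"jaw":-1,"tx":0.05,"ty":0,"tz":0.2,"ax":-0.2,"ay":2,"az":0}]' >/dev/null;python3 look.py|grep top
```

```text
top px [425 283] area 402 dish xy mm [ 25. -83.] z 0.031
top px [398 305] area 31 dish xy mm [-14.   1.] z 0.08
top px [425 283] area 400 dish xy mm [ 25. -83.] z 0.031
top px [390 298] area 125 dish xy mm [-2.  4.] z 0.031
```

```bash
python3 -m pendant '[{"jaw":-1,"tx":0,"ty":0,"tz":0,"ax":1.2,"ay":-10,"az":0},{"jaw":-1,"tx":0,"ty":0,"tz":0,"ax":2.5,"ay":-20,"az":0},{"jaw":-1,"tx":0,"ty":0,"tz":0,"ax":2.9,"ay":-23,"az":0},{"jaw":-1,"tx":0,"ty":0,"tz":0,"ax":2.9,"ay":-23,"az":0}]' |grep -v width;python3 look.py; python3 -c "
from plan import *
b=pour(1,-7,.11);b=pour(1,15,.08,frm=b);b=pour(1,25,.075,frm=b);b=pour(1,45,.07,frm=b)"
```

```text
clock: 17.9
position: [0.2924, -0.2726, 0.0934]
ee_rot: [-0.004, 0.996, 0.061, 0.061]
contact_force: [0.0, 0.6, -2.2]
gripper_force: 81.5
side px [367 190] area 136 dish xy mm [ 32. -77.] z 0.031
side px [380 193] area 46 dish xy mm [ -7. -78.] z 0.029
side px [374 208] area 71 dish xy mm [-7.  9.] z 0.031
top px [423 277] area 267 dish xy mm [ 37. -81.] z 0.031
top px [428 295] area 129 dish xy mm [ -6. -84.] z 0.031
top px [390 299] area 126 dish xy mm [-2.  4.] z 0.031
top px [405 311] area 30 dish xy mm [-22.   1.] z 0.122
shift cm [-0.84  8.22 -0.92] turn [ 0.1  0.  -0.2] 0.2 ikerr 0.0 dq 0.02 q [-0.91  0.04  2.24  0.15  0.8   0.44]
shift cm [-0.2  -0.02  1.13] turn [-2.7 21.8  0. ] 22.0 ikerr 0.0 dq 0.09 q [-0.61  0.19  2.05 -0.19  1.11  0.94]
shift cm [0.43 0.05 1.34] turn [-1.2  9.9 -0. ] 10.0 ikerr 0.0 dq 0.02 q [-0.52  0.27  1.95 -0.27  1.29  1.05]
shift cm [1.77 0.22 2.81] turn [-2.4 19.9  0. ] 20.0 ikerr 0.0 dq 0.04 q [-0.39  0.46  1.76 -0.36  1.63  1.17]
```

Four are out: 3 in −y and 1 in the middle. A fifth shows at the mouth (405,311). I'll move over the last section and empty it there.

```bash
python3 -m pendant '[{"jaw":-1,"tx":-0.1,"ty":1,"tz":0.2,"ax":0.3,"ay":-3,"az":0},{"jaw":-1,"tx":-0.3,"ty":3,"tz":0.2,"ax":0.3,"ay":-3,"az":0},{"jaw":-1,"tx":-0.5,"ty":5,"tz":0.2,"ax":0.3,"ay":-3,"az":0},{"jaw":-1,"tx":-0.7,"ty":7,"tz":0,"ax":0,"ay":0,"az":0},{"jaw":-1,"tx":-0.9,"ty":8.2,"tz":-0.4,"ax":0,"ay":4,"az":0},{"jaw":-1,"tx":-1,"ty":8.2,"tz":-0.3,"ax":-1.2,"ay":11,"az":0},{"jaw":-1,"tx":-1,"ty":8.2,"tz":0,"ax":-2.2,"ay":18,"az":0},{"jaw":-1,"tx":-1,"ty":8.2,"tz":0.3,"ax":-2.7,"ay":22,"az":0},{"jaw":-1,"tx":-1,"ty":8.2,"tz":0.6,"ax":-2.9,"ay":24,"az":0},{"jaw":-1,"tx":-1,"ty":8.2,"tz":0.8,"ax":-3.1,"ay":26,"az":0}]' |grep -v width;python3 look.py; python3 -c "
from plan import *
b=pour(1,25,.075);b=pour(1,35,.072,frm=b);b=pour(1,55,.07,frm=b)"
```

```text
clock: 19.25
position: [0.2836, -0.1901, 0.1015]
ee_rot: [0.01, 0.984, 0.062, -0.166]
contact_force: [-0.5, 0.5, -1.8]
gripper_force: 81.5
side px [367 190] area 137 dish xy mm [ 34. -77.] z 0.031
side px [381 192] area 67 dish xy mm [-11. -78.] z 0.031
side px [371 214] area 117 dish xy mm [-11.  89.] z 0.054
top px [425 283] area 399 dish xy mm [ 25. -82.] z 0.031
top px [358 303] area 120 dish xy mm [-5. 80.] z 0.031
shift cm [0.35 0.01 0.76] turn [-0.8  5.8 -0.2] 5.9 ikerr 0.0 dq 0.01 q [-0.52  0.27  1.95 -0.27  1.29  1.05]
shift cm [0.74 0.09 1.43] turn [-1.2  9.9  0. ] 10.0 ikerr 0.0 dq 0.02 q [-0.45  0.37  1.85 -0.32  1.46  1.12]
shift cm [2.31 0.28 2.75] turn [-2.4 19.9  0. ] 20.0 ikerr 0.0 dq 0.04 q [-0.35  0.56  1.68 -0.39  1.79  1.2 ]
```

```bash
python3 -m pendant '[{"jaw":-1,"tx":0.3,"ty":0,"tz":0.8,"ax":-0.8,"ay":6,"az":0},{"jaw":-1,"tx":0.7,"ty":0,"tz":1.6,"ax":-1.4,"ay":11,"az":0},{"jaw":-1,"tx":1.1,"ty":0.1,"tz":2.3,"ax":-2,"ay":16,"az":0},{"jaw":-1,"tx":1.1,"ty":0.1,"tz":2.3,"ax":-2,"ay":16,"az":0},{"jaw":-1,"tx":1.1,"ty":0.1,"tz":2.3,"ax":-2,"ay":16,"az":0}]' |grep -v width;python3 look.py
```

```text
clock: 19.98
position: [0.2939, -0.1896, 0.1243]
ee_rot: [0.017, 0.951, 0.059, -0.302]
contact_force: [-0.5, 0.6, -1.6]
gripper_force: 81.6
side px [367 190] area 137 dish xy mm [ 33. -77.] z 0.03
side px [381 192] area 66 dish xy mm [-11. -79.] z 0.031
side px [371 207] area 27 dish xy mm [ 1. 10.] z 0.033
side px [350 219] area 72 dish xy mm [43. 89.] z 0.031
side px [370 223] area 82 dish xy mm [-11.  86.] z 0.03
top px [350 281] area 45 dish xy mm [50. 92.] z 0.03
top px [363 305] area 26 dish xy mm [-11.  71.] z 0.031
```

All six are in the dish: 3, 1 and 2 per section. Heading back to the mat.

```bash
python3 -m pendant '[{"jaw":-1,"tx":-0.5,"ty":0,"tz":3,"ax":0.8,"ay":-7,"az":0},{"jaw":-1,"tx":-0.5,"ty":0,"tz":6,"ax":2,"ay":-17,"az":0},{"jaw":-1,"tx":-0.5,"ty":1,"tz":9,"ax":3.2,"ay":-27,"az":0},{"jaw":-1,"tx":-0.5,"ty":3,"tz":10,"ax":4.2,"ay":-35,"az":0},{"jaw":-1,"tx":1,"ty":7,"tz":10,"ax":4.2,"ay":-35,"az":0}]' |grep -v width;python3 look.py; python3 -c "
from plan import *
b=go([.40,.02,.22],30,0); b=go([.4065,.255,.10],60,0,frm=b)"
```

```text
clock: 20.7
position: [0.3015, -0.1214, 0.2258]
ee_rot: [0.002, 0.998, 0.056, 0.002]
contact_force: [1.0, -0.3, -1.3]
gripper_force: 81.6
side px [367 190] area 137 dish xy mm [ 33. -76.] z 0.03
side px [381 192] area 67 dish xy mm [-11. -80.] z 0.03
side px [374 208] area 72 dish xy mm [-8.  8.] z 0.031
side px [350 219] area 73 dish xy mm [44. 89.] z 0.032
side px [370 223] area 82 dish xy mm [-11.  87.] z 0.031
top px [423 277] area 267 dish xy mm [ 37. -81.] z 0.03
top px [353 280] area 115 dish xy mm [49. 85.] z 0.031
top px [428 295] area 134 dish xy mm [ -6. -85.] z 0.031
top px [390 299] area 128 dish xy mm [-3.  4.] z 0.03
top px [359 304] area 118 dish xy mm [-5. 80.] z 0.031
shift cm [ 9.71 13.7  -1.74] turn [-0.   0.1 22.9] 22.9 ikerr 0.0 dq 0.07 q [-0.12  0.03  1.88  0.    1.24  0.92]
shift cm [  0.65  23.5  -12.  ] turn [ 0.  0. 30.] 30.0 ikerr 0.0 dq 0.07 q [0.42 0.27 1.92 0.   0.96 0.94]
```

```bash
python3 -m pendant '[{"jaw":-1,"tx":3,"ty":4,"tz":0,"ax":0,"ay":0,"az":6},{"jaw":-1,"tx":6,"ty":8,"tz":0,"ax":0,"ay":0,"az":14},{"jaw":-1,"tx":9.7,"ty":13,"tz":0,"ax":0,"ay":0,"az":23},{"jaw":-1,"tx":9.9,"ty":18,"tz":-1,"ax":0,"ay":0,"az":29},{"jaw":-1,"tx":10,"ty":23,"tz":-3,"ax":0,"ay":0,"az":35},{"jaw":-1,"tx":10.1,"ty":28,"tz":-6,"ax":0,"ay":0,"az":41},{"jaw":-1,"tx":10.2,"ty":33,"tz":-9,"ax":0,"ay":0,"az":47},{"jaw":-1,"tx":10.3,"ty":37.2,"tz":-12,"ax":0,"ay":0,"az":53},{"jaw":-1,"tx":10.3,"ty":37.2,"tz":-14,"ax":0,"ay":0,"az":53}]' |grep -v width
python3 - <<'E'
from plan import *
b=go([.4065,.255,.032],60,0)
from h import *
im=manip.get_image("side");P=cloud(im); z=P[...,2]; hsv=cv2.cvtColor(im["pixels"],cv2.COLOR_BGR2HSV)
k=(np.hypot(P[...,0]-.414,P[...,1]-.268)<.13)&(z>.05)&(z<.13)&(hsv[...,0]>95)&(hsv[...,0]<130)&(hsv[...,1]>90)
nn,l,s_,cc=cv2.connectedComponentsWithStats(k.astype(np.uint8))
for i in range(1,nn):
    if s_[i,4]>15: print("band",s_[i,4],np.nanmean(P[l==i],0).round(4))
E
```

```text
clock: 21.92
position: [0.407, 0.2539, 0.0828]
ee_rot: [0.0, 0.864, 0.503, -0.0]
contact_force: [0.5, -0.3, -1.5]
gripper_force: 81.7
shift cm [-0.05  0.11 -6.35] turn [ 0.  -0.  -0.4] 0.4 ikerr 0.0 dq 0.02 q [ 0.42  0.36  2.   -0.    0.78  0.94]
band 89 [0.3643 0.2008 0.1066]
band 102 [0.4443 0.3396 0.1058]
```

```bash
python3 -m pendant '[{"jaw":-1,"tx":0.1,"ty":0.2,"tz":-2,"ax":0,"ay":0,"az":0},{"jaw":-1,"tx":0.1,"ty":0.2,"tz":-4,"ax":0,"ay":0,"az":0},{"jaw":-1,"tx":0.1,"ty":0.2,"tz":-5.5,"ax":0,"ay":0,"az":0},{"jaw":-1,"tx":0.1,"ty":0.2,"tz":-6,"ax":0,"ay":0,"az":0},{"jaw":-1,"tx":0.1,"ty":0.2,"tz":-6.3,"ax":0,"ay":0,"az":0},{"jaw":-1,"tx":0.1,"ty":0.2,"tz":-6.4,"ax":0,"ay":0,"az":0}]'
```

```text
clock: 22.72
position: [0.4091, 0.2542, 0.0208]
ee_rot: [0.0, 0.865, 0.501, 0.001]
contact_force: [-0.1, -0.0, -1.2]
width: 0.0409
gripper_force: 81.7
```

```bash
python3 -m pendant '[{"jaw":-1,"tx":0,"ty":0.1,"tz":-0.2,"ax":0,"ay":0,"az":0},{"jaw":-1,"tx":0,"ty":0.1,"tz":-0.2,"ax":0,"ay":0,"az":0}]'
```

```text
clock: 22.98
position: [0.4092, 0.2554, 0.0189]
ee_rot: [0.001, 0.865, 0.501, 0.001]
contact_force: [0.1, -1.8, 1.9]
width: 0.0406
gripper_force: 81.9
```

Light contact. Release and back off.

```bash
python3 -m pendant '[{"jaw":1,"tx":0,"ty":0,"tz":0,"ax":0,"ay":0,"az":0},{"jaw":1,"tx":0,"ty":0,"tz":0,"ax":0,"ay":0,"az":0},{"jaw":1,"tx":0,"ty":0,"tz":0,"ax":0,"ay":0,"az":0},{"jaw":1,"tx":0,"ty":0,"tz":0,"ax":0,"ay":0,"az":0},{"jaw":1,"tx":0,"ty":0,"tz":3,"ax":0,"ay":0,"az":0},{"jaw":1,"tx":0,"ty":0,"tz":8,"ax":0,"ay":0,"az":0},{"jaw":1,"tx":-2,"ty":-4,"tz":13,"ax":0,"ay":0,"az":0},{"jaw":1,"tx":-5,"ty":-9,"tz":18,"ax":0,"ay":0,"az":0},{"jaw":1,"tx":-5,"ty":-9,"tz":18,"ax":0,"ay":0,"az":0}]'; python3 look.py end
python3 - <<'E'
from h import *
for n in ("side","top"):
    im=manip.get_image(n);P=cloud(im); z=P[...,2]; hsv=cv2.cvtColor(im["pixels"],cv2.COLOR_BGR2HSV)
    k=(np.hypot(P[...,0]-.414,P[...,1]-.268)<.12)&(z>.035)&(z<.058)&(hsv[...,1]<110); k=cv2.morphologyEx(k.astype(np.uint8),cv2.MORPH_OPEN,np.ones((3,3)))>0
    print(n,mrect(P[k]))
    b=(hsv[...,0]>95)&(hsv[...,0]<125)&(hsv[...,1]>80)&(P[...,0]<.52)&(P[...,0]>.2)&(P[...,1]<-.08)&(P[...,1]>-.5)&(z>.034)&(z<.05); print("dish",mrect(P[b]))
E
```

```text
clock: 24.1
position: [0.3583, 0.1642, 0.2005]
ee_rot: [0.001, 0.866, 0.5, 0.002]
contact_force: [-0.6, 0.9, 0.2]
width: 0.0857
gripper_force: 0.0
side px [372 191] area 48 dish xy mm [ 17. -77.] z 0.031
side px [381 192] area 67 dish xy mm [-11. -79.] z 0.031
side px [374 208] area 71 dish xy mm [-8. 10.] z 0.031
side px [370 222] area 52 dish xy mm [-10.  80.] z 0.033
top px [423 277] area 264 dish xy mm [ 37. -81.] z 0.031
top px [353 280] area 115 dish xy mm [49. 85.] z 0.031
top px [428 295] area 131 dish xy mm [ -6. -85.] z 0.031
top px [390 299] area 126 dish xy mm [-3.  4.] z 0.031
top px [359 304] area 118 dish xy mm [-5. 80.] z 0.031
side (array([414.7, 269. ]), array([185.7,  46.2]), 59.9)
dish (array([ 399.2, -257.4]), array([102.6, 255.4]), 7.6)
top (array([422.4, 274.2]), array([172.2,  43.1]), 59.7)
dish (array([ 421.5, -257.8]), array([136.8, 247.2]), 6.9)
```

View pics/end_side.png

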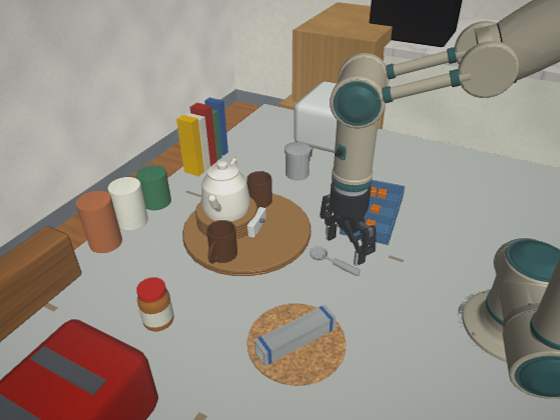

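The caddy lies centred on the mat (px (296,337)), the toffees are in all three sections of the unmoved dish, and the gripper is clear.

```bash
python3 -c "
from rig import manip
print(manip.sign_off())"
```

```text
the job is handed in; nothing more can be done
None
```

The job is done and handed in at about 24 s: all six toffees are in the dish, three, one and two to the sections, the dish has not moved, and the empty caddy lies in the middle of the mat with the gripper clear of everything.

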